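# Send a box of filter discs down the transfer chute

## Robot

A 6-joint arm with a two-finger parallel gripper is mounted at the origin on a cart in front of the work surface, level with it; the furniture and walls round the work are solid. World frame = base frame: x ahead of the robot, y to its left, z up, the work surface at z = 0. Lengths are in m, angles in rad, forces in N, time in s.
With the tool pointing down it reaches from about 0.25 to 0.775 m from the base axis. Payload 4 kg.
Tool frame: the origin (TCP) lies on the centre line of the jaws, within the pads' length; the fingertips stand 25 mm ahead of it and the grasp point (between the pads) lies 6 mm ahead of it; z points along the fingers, y is the line along which they close (so a half turn about z gives the same grasp; the last joint's range is limited). The gripper opens to 85 mm and grips with 20 to 120 N. Pads are 22 mm wide; open, the fingers measure 114 mm over their backs; the gripper's body (76 mm by 85 mm) begins 54 mm behind the grasp point. The pads swing forward as they close: fully open they stand 13 mm farther back than shut.
Start: joints at [-1.394, 0.087, 1.371, -0, 1.684, -0.103], TCP at [0.152, -0.529, 0.256] pointing down, gripper open.
Joint ranges: [-3.1, 3.1], [-0.76, 2.03], [0.27, 2.55], [-1.08, 4.22], [0.17, 2.65], [-2.57, 2.57]. Speed limits (rad/s): [2.79, 2.79, 3.14, 3.14, 3.14, 3.14].

## Interface

Orientations are given as a unit quaternion [w, x, y, z].
In Python, from workcell import arm gives the robot as it stands.
- The arm moves only by the tool step_arm, never from a script. Its argument "targets" is a list of rows, each an object of numbers: "dx", "dy", "dz": the shift along the world's x, y, z in cm; "wx", "wy", "wz": the turn, a rotation vector about the world's x, y, z in degrees; "grip": the opening in per cent of the stroke, from 0 (shut) to 100 (fully open). A call has 1 to 5 rows; each row shifts and turns the commanded pose from where the row before left it; what a row does not reach is not made up. A row lasts 1/8 s, in which the tool goes at most 62.5 mm and 10.7 degrees, less where a joint would pass 70% of its speed; a pose out of reach is approached as far as the arm can. A call with a gripper value outside its range is refused whole. The fingers move at their own pace and stop on an object; "force" is the grip in N (left out, the last holds). Time passes only in rows, so rows that do not move let the fingers close. It gives the time, the measured TCP pose, the force, the opening and the grip force at its end, in the units of the state.
- arm.state(): the state, without advancing time (a new reading comes with each control period).
- arm.camera(name): name is "side" or "top"; returns a dict with "image" (480x640x3 uint8, red, green, blue), "K" (3x3 intrinsics, pixels), "R" (3x3) and "t" (3): a world point X has camera coordinates R X + t. Camera axes: x right, y down, z forward; pixel columns grow to the right and rows downward; lengths in m; the calibration is good to about 2 mm. A picture is of the moment at which its call begins. There is no depth.
- arm.sign_off(): hands the job in; it is judged then, once.
The state is a dict: "clock": time; "joint_pos": joint angles; "qvel": joint speeds; "effort": joint torques, N m; "tcp_pos": TCP position; "eef_rot": TCP orientation; "wrist_force": force on the tool from outside, world axes, zero at the start; "ft_torque": the same for the moment, N m; "gripper_width": opening from 0.0 (shut) to 1.0 (fully open); "grasp_force": force on a finger pad.
Only numpy, scipy, OpenCV 4.12 (cv2) and the standard library are available. Lean on these libraries where they do the work, as an engineer would, in place of code of your own. Each camera call takes 0.05 s, during which the arm holds its last target. There are 200 camera calls.

## Task

Send the small card box of filter discs down the chute beside its raised steel deck: keeping it on the deck (never lift it), slide it slowly and gently away from you until it is square against the stop bar, then sideways through the opening beside the bar and off the ledge, so that it drops into the chute and comes to rest at the chute's foot with its lid still uppermost. Do not crush the card by pressing it hard against anything, and leave the vial, the small measuring cylinder and the roll of tape where they are.

Things in the scene. Friction and masses are not known exactly. Their poses are not given: they have to be found in the camera images.
- filter_box: Card box of filter discs, square 68 x 68 mm, 30 mm high, about 60 to 130 g, lid up, lying on the deck. Origin at the centre of its underside, z up, x and y along its sides. The card is crushed if the box is pressed against the stop bar, the lip or the deck with more than 20 N; sliding it takes about 1 N. On the deck it counts as flicked if it moves faster than 0.25 m/s.
- station: Fixed bare-steel transfer station. Origin on the bench under the deck; x points away from the robot, y left to the chute, z up. Flat deck at z = 90 mm, x = -120 to +100, y = -110 to +90 mm, open at the near (-x) and right (-y) sides. Its left edge is the ledge. An aluminium gate is screwed on the deck: one rigid piece, a stop bar across the far part and a lip along the ledge.
- stop_zone (a point): Point on the deck at station x = 57.5, y = 0 mm, fixed to the station: middle of the range in which the stop bar can be set. The gate's setting is NOT measured: the bar's near face, parallel to y, lies anywhere within 23 mm nearer or farther than this point. Find it by feel or sight. Bar 16 mm thick, 18 mm high, y = -101 to +84 mm, two black thumb screws on top reach 33 mm over the deck.
- ledge (a point): Point on the ledge (station x = 19, y = 90, z = 90 mm). The gate's lip along the ledge (y = 80 to 87 mm, 14 mm high, 80 mm long) ends 71 mm nearer the robot than the bar's near face. That 71 mm opening between lip and bar is the box's only way to the chute; a box not right against the bar catches on the lip's end. Gate and lip do not give when pushed.
- chute_foot (a point): Centre of the floor of the receiving pocket at the chute's foot (station x = 19, y = 179, z = 6 mm). The chute is a steel slope of about 45 degrees from just under the ledge down to y = 168 mm, then the pocket, to an end wall at y = 190 mm, 60 mm high; inside x = -50 to +88 mm; its side walls rise 4 mm above the deck. Once over the ledge the box slides down by itself and stops leaning on the slope.
- vial: Bystander: sample vial with a black cap, 23 mm across, 52 mm high, standing on the bench to the right of the station. Origin at the centre of its foot.
- small_cylinder: Bystander: small glass measuring cylinder, 36 mm foot, 106 mm high, standing on the bench left of the deck, nearer the robot than the chute. Origin at the centre of its foot.
- tape: Bystander: roll of tape, 68 mm across, 19 mm high, lying flat on the bench left of the chute. Origin at the centre of its underside.
Mind the look-alikes: they are no part of the job. What is shaped like the filter_box but purple or red is not meant.

How it is judged:
On the way:
1. the box has gone off the ledge, into the chute (y of filter_box in the frame of station above 0.09 m and x of filter_box in the frame of station between -0.05 and 0.088 m and z of filter_box in the frame of station below 0.08 m), for 0.05 s.
At the end, for the whole second after the job is handed in: The box has gone off the ledge and lies at rest at the foot of the chute: the centre of its underside is inside the chute's walls and less than 60 mm over the bench, and the lid is still uppermost (it may lean on the slope; tilt under 1.2 rad) (x of filter_box in the frame of station between -0.05 and 0.088 m and y of filter_box in the frame of station between 0.09 and 0.19 m and z of filter_box in the frame of station below 0.06 m and angle between filter_box's own z axis and vertical below 1.2 rad and linear speed of filter_box below 0.02 m/s and angular speed of filter_box below 0.2 rad/s); the robot touches nothing.
It fails at once if the box lifted more than 15 mm off the deck (z of filter_box in the frame of station above 0.105 m).
It fails at once if the card crushed: the box pressed against the deck, stop bar or lip with more than 20 N (z of filter_box in the frame of station above 0.085 m and contact force between filter_box and station above 20 N).
It fails at once if the box flicked: faster than 0.25 m/s while on the deck (z of filter_box in the frame of station above 0.088 m and y of filter_box in the frame of station below 0.09 m and linear speed of filter_box above 0.25 m/s).
It fails at once if the vial, the small measuring cylinder or the tape moved by more than 15 mm (distance of any of vial, small_cylinder, tape from where it was at the start of the episode above 0.015 m).
It also fails if it takes over 61 s, if anything falls off the work surface, if the arm or the gripper's body presses on something with over 40 N, if the wrist force passes 120 N, or if a joint passes its speed limit or range.

## Working session

There is one attempt and no reset: what is moved stays moved. The work goes in short steps, Python scripts to look and compute and a tool call to move; the robot and the scene stay as the last step left them, time stands still between calls to the robot, and variables do not carry over. Pictures are saved under pics/ and viewed, at most 10 in all, crops included, and the job is handed in when it is done.

Besides the shell and the picture viewer there is one more tool, called as name(argument=value, ...) on one line, values as JSON. step_arm: Moves the arm, as the interface text tells. Its arguments: {"type":"object","properties":{"targets":{"type":"array"},"force":{"type":"number"}},"required":["targets"]}

```bash
mkdir -p pics
python3 - <<'E'
from workcell import arm
import cv2,pickle
d={}
for n in("side","top"):
    c=arm.camera(n);d[n]=c;cv2.imwrite(f"pics/{n}0.png",c["image"][:,:,::-1]);print(n,c["K"],c["R"],c["t"])
pickle.dump(d,open("c0.pkl","wb"))
s=arm.state();print(s["clock"],s["tcp_pos"],s["eef_rot"],s["wrist_force"])
E
```

```text
side [[557.29408446   0.         318.67773248]
 [  0.         557.29408446 249.13217353]
 [  0.           0.           1.        ]] [[ 0.98272493 -0.18497197  0.00608929]
 [-0.10436168 -0.58102797 -0.80716488]
 [ 0.15284092  0.79258556 -0.59029466]] [-0.52195124  0.16168966  0.88284276]
top [[490.33729641   0.         321.0510069 ]
 [  0.         490.33729641 242.130416  ]
 [  0.           0.           1.        ]] [[-0.02234358 -0.99973132  0.00616938]
 [-0.9981244   0.02195501 -0.05714596]
 [ 0.05699515 -0.00743466 -0.99834677]] [0.04356752 0.52440457 0.95935857]
0.1 [ 0.151825   -0.52820744  0.25521458] [-1.02045546e-03  9.90227250e-01  1.39459496e-01 -4.34620012e-05] [-0.87246129 -0.02747529  0.13941028]
```

View pics/side0.png

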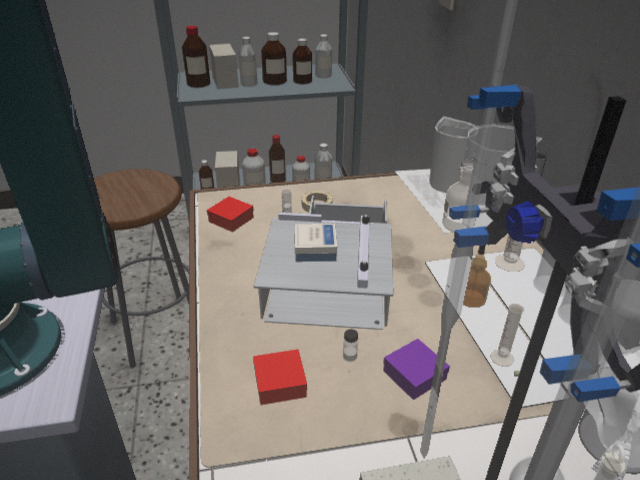

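View pics/top0.png

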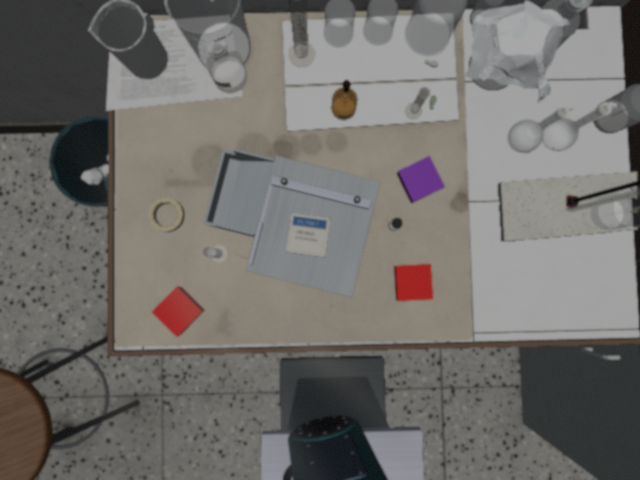

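The side view shows the white box with a blue label at (315,240) on the deck. The top view shows the same box at (308,234), the bar running from (275,180) to (372,203), and the chute on the left. The candidates in the top view are white (308,234), red (414,282), red (178,311) and purple (421,179). Only the white one lies on the deck and is neither purple nor red. I'll confirm with an enlarged crop.

Run:
```python
import cv2,pickle
d=pickle.load(open("c0.pkl","rb"))
t=d["top"]["image"][145:305,200:390,::-1]
cv2.imwrite("pics/crop1.png",cv2.resize(t,None,fx=3.5,fy=3.5,interpolation=cv2.INTER_CUBIC))
t=d["side"]["image"][185:335,250:410,::-1]
cv2.imwrite("pics/crop2.png",cv2.resize(t,None,fx=4,fy=4,interpolation=cv2.INTER_CUBIC)[:600])
```

```text
(no output)
```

View pics/crop1.png

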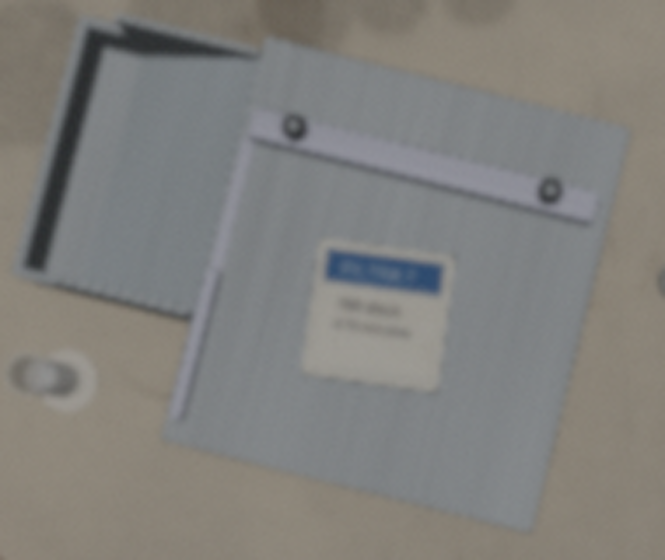

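View pics/crop2.png

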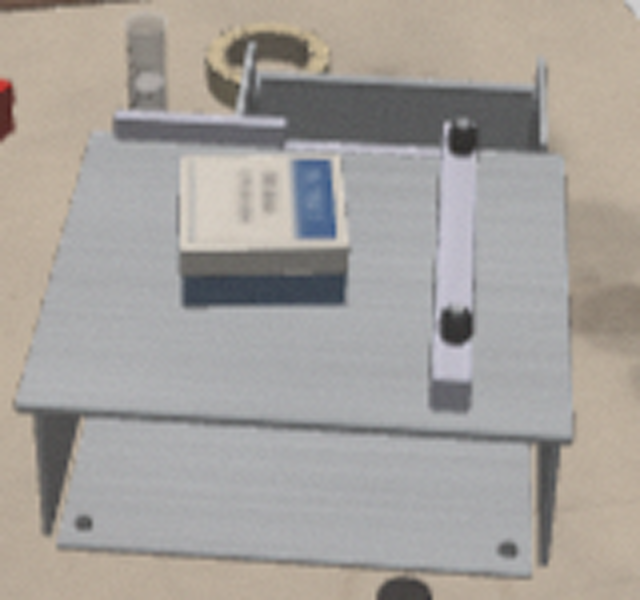

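Confirmed: the white, blue-labelled box is on the deck. In crop1 its top corners are (322,240), (455,255), (440,390) and (303,375). The deck corners are (268,38), (628,127), (533,530) and (168,437), the bar front edge runs (250,143)-(590,222), and the lip ends at (215,270). The same corners are readable in the side crop, so I'll triangulate.

```bash
cat > h.py <<'E'
import numpy as np,cv2,pickle
d=pickle.load(open("c0.pkl","rb"))
def P(n): c=d[n];return np.array(c["K"])@np.c_[c["R"],c["t"]]
def tri(a,b):
    X=cv2.triangulatePoints(P("top"),P("side"),np.float64(a).T,np.float64(b).T);return (X[:3]/X[3]).T
def plane(n,px,z):
    M=P(n);out=[]
    for u,v in px:
        A=np.array([M[0]-u*M[2],M[1]-v*M[2]]);out.append(np.linalg.solve(A[:,:2],-A[:,2]*z-A[:,3]))
    return np.array(out)
T=lambda p:np.array(p)/3.5+[200,145]
S=lambda p:np.array(p)/4+[250,185]
E
python3 - <<'E'
from h import *
np.set_printoptions(precision=4,suppress=True)
D=tri(T([(168,437),(268,38),(628,127),(533,530)]),S([(92,135),(565,155),(572,438),(18,405)]))
B=tri(T([(303,375),(322,240),(455,255),(440,390)]),S([(180,160),(338,155),(349,246),(180,252)]))
print(D,B)
D2=plane("top",T([(168,437),(268,38),(628,127),(533,530)]),.09);print(D2)
ex=(D2[1]+D2[2]-D2[0]-D2[3])/2;ey=(D2[0]+D2[1]-D2[2]-D2[3])/2
print(np.linalg.norm(ex),np.linalg.norm(ey),np.degrees([np.arctan2(ex[1],ex[0]),np.arctan2(-ey[0],ey[1])]))
yaw=(np.arctan2(ex[1],ex[0])+np.arctan2(-ey[0],ey[1]))/2
R=np.array([[np.cos(yaw),-np.sin(yaw)],[np.sin(yaw),np.cos(yaw)]])
O=D2.mean(0)-R@[-.01,-.01];print("O",O,"yaw",np.degrees(yaw))
st=lambda X:(X-O)@R
print("box st",st(B[:,:2]),st(B[:,:2]).mean(0)*1e3, "box top plane",st(plane("top",T([(303,375),(322,240),(455,255),(440,390)]),.12)))
b=B[:,:2];e=b[1]+b[2]-b[0]-b[3];print("box yaw",np.degrees(np.arctan2(e[1],e[0])))
print("bar top edge",st(plane("top",T([(250,143),(590,222)]),.108)),st(plane("side",S([(445,160),(432,378)]),.108)))
print("bar bottom",st(plane("side",S([(430,407)]),.09)))
print("lip end",st(plane("top",T([(215,270)]),.104)),st(plane("side",S([(285,122)]),.104)))
pickle.dump((O,R,yaw),open("st.pkl","wb"))
E
```

```text
[[ 0.4746  0.167   0.0886]
 [ 0.6851  0.1108  0.0893]
 [ 0.6326 -0.0784  0.0875]
 [ 0.4223 -0.0224  0.0895]] [[0.5048 0.0939 0.119 ]
 [0.5726 0.0829 0.1209]
 [0.5632 0.0157 0.1214]
 [0.4949 0.0249 0.1206]]
[[ 0.4732  0.167 ]
 [ 0.6827  0.1112]
 [ 0.6312 -0.0779]
 [ 0.4206 -0.0222]]
0.2172818933279772 0.19616838280129661 [-14.8542 -15.3858]
O [0.5642 0.0516] yaw -15.1200312681841
box st [[-0.0683  0.0254]
 [ 0.      0.0325]
 [ 0.0084 -0.0349]
 [-0.0599 -0.0438]] [-29.956   -5.2047] box top plane [[-0.0703  0.0251]
 [-0.0015  0.0324]
 [ 0.0073 -0.035 ]
 [-0.0611 -0.044 ]]
box yaw -8.44978738058289
bar top edge [[ 0.0397  0.0816]
 [ 0.0419 -0.0985]] [[ 0.0478  0.0523]
 [ 0.0452 -0.1004]]
bar bottom [[ 0.0452 -0.0964]]
lip end [[-0.0282  0.0835]] [[-0.0254  0.0833]]
```

The bar face is at station x ≈ 43 mm, which matches the lip end at −27. The box is at station (−30, −5) mm, turned about 6.7° from the station. The plan is to push with two slightly opened fingers behind its near face, then with the fingers turned 90° on its right face.

step_arm(targets=[{"dx": 2.2,"dy": 4.3,"wz": -2.2,"grip": 25},{"dx": 2.2,"dy": 4.3,"wz": -2.2,"grip": 25},{"dx": 2.2,"dy": 4.3,"wz": -2.2,"grip": 25},{"dx": 2.2,"dy": 4.3,"wz": -2.2,"grip": 25},{"dx": 2.2,"dy": 4.3,"wz": -2.2,"grip": 25}], force=20)

```text
$.targets[0]: bad value
```

step_arm(targets=[{"dx": 2.2,"dy": 4.3,"wz": -2.2,"grip": 25},{"dx": 2.2,"dy": 4.3,"wz": -2.2,"grip": 25},{"dx": 2.2,"dy": 4.3,"wz": -2.2,"grip": 25},{"dx": 2.2,"dy": 4.3,"wz": -2.2,"grip": 25},{"dx": 2.2,"dy": 4.3,"wz": -2.2,"grip": 25}])

```text
$.targets[0]: bad value
```

step_arm(targets=[{"dx": 2.2,"dy": 4.3,"wz": -2.2,"grip": 25},{"dx": 2.2,"dy": 4.3,"wz": -2.2,"grip": 25},{"dx": 2.2,"dy": 4.3,"wz": -2.2,"grip": 25},{"dx": 2.2,"dy": 4.3,"wz": -2.2,"grip": 25},{"dx": 0,"grip": 25}])

```text
$.targets[0]: bad value
```

step_arm(targets=[{"dx": 2.2,"dy": 4.3,"dz": 0,"wx": 0,"wy": 0,"wz": -2.2,"grip": 25},{"dx": 2.2,"dy": 4.3,"dz": 0,"wx": 0,"wy": 0,"wz": -2.2,"grip": 25},{"dx": 2.2,"dy": 4.3,"dz": 0,"wx": 0,"wy": 0,"wz": -2.2,"grip": 25},{"dx": 2.2,"dy": 4.3,"dz": 0,"wx": 0,"wy": 0,"wz": -2.2,"grip": 25},{"dx": 2.2,"dy": 4.3,"dz": 0,"wx": 0,"wy": 0,"wz": -2.2,"grip": 25}], force=20)

```text
clock: 0.72
tcp_pos: [0.2622, -0.312, 0.2558]
eef_rot: [-0.0, 0.999, 0.043, -0.0]
wrist_force: [0.0, -0.1, -0.4]
gripper_width: 0.249
grasp_force: 0.0
```

All keys are needed in each row.

step_arm(targets=[{"dx": 2.2,"dy": 4.3,"dz": 0,"wx": 0,"wy": 0,"wz": -2.2,"grip": 25},{"dx": 2.2,"dy": 4.3,"dz": 0,"wx": 0,"wy": 0,"wz": -2.2,"grip": 25},{"dx": 2.2,"dy": 4.3,"dz": 0,"wx": 0,"wy": 0,"wz": -2.2,"grip": 25},{"dx": 2.2,"dy": 4.3,"dz": 0,"wx": 0,"wy": 0,"wz": -2.2,"grip": 25},{"dx": 2.2,"dy": 4.3,"dz": 0,"wx": 0,"wy": 0,"wz": -2.2,"grip": 25}])

```text
clock: 1.35
tcp_pos: [0.3721, -0.0971, 0.256]
eef_rot: [0.0, 0.999, -0.053, -0.0]
wrist_force: [1.6, -0.7, 0.1]
gripper_width: 0.248
grasp_force: 0.0
```

step_arm(targets=[{"dx": 2.2,"dy": 4.3,"dz": 0,"wx": 0,"wy": 0,"wz": -2.3,"grip": 25},{"dx": 2.2,"dy": 4.3,"dz": 0,"wx": 0,"wy": 0,"wz": -2.3,"grip": 25},{"dx": 2.2,"dy": 4.3,"dz": 0,"wx": 0,"wy": 0,"wz": -2.3,"grip": 25},{"dx": 2.2,"dy": 4.3,"dz": 0,"wx": 0,"wy": 0,"wz": -2.3,"grip": 25},{"dx": 0,"dy": 0,"dz": 0,"wx": 0,"wy": 0,"wz": 0,"grip": 25}])

```text
clock: 1.98
tcp_pos: [0.4602, 0.0758, 0.2552]
eef_rot: [-0.0, 0.992, -0.13, -0.001]
wrist_force: [-0.6, -0.2, 1.3]
gripper_width: 0.251
grasp_force: 0.0
```

step_arm(targets=[{"dx": 0,"dy": 0,"dz": -3,"wx": 0,"wy": 0,"wz": 0,"grip": 25},{"dx": 0,"dy": 0,"dz": -3,"wx": 0,"wy": 0,"wz": 0,"grip": 25},{"dx": 0,"dy": 0,"dz": -3,"wx": 0,"wy": 0,"wz": 0,"grip": 25},{"dx": 0,"dy": 0,"dz": -2,"wx": 0,"wy": 0,"wz": 0,"grip": 25},{"dx": 0,"dy": 0,"dz": 0,"wx": 0,"wy": 0,"wz": 0,"grip": 25}])

```text
clock: 2.6
tcp_pos: [0.458, 0.0724, 0.1442]
eef_rot: [0.001, 0.991, -0.132, -0.003]
wrist_force: [0.9, 0.7, 1.2]
gripper_width: 0.251
grasp_force: 0.0
```

step_arm(targets=[{"dx": 0,"dy": 0,"dz": -0.7,"wx": 0,"wy": 0,"wz": 0,"grip": 25},{"dx": 0,"dy": 0,"dz": -0.6,"wx": 0,"wy": 0,"wz": 0,"grip": 25},{"dx": 0,"dy": 0,"dz": -0.6,"wx": 0,"wy": 0,"wz": 0,"grip": 25},{"dx": 0,"dy": 0,"dz": 0,"wx": 0,"wy": 0,"wz": 0,"grip": 25}])

```text
clock: 3.1
tcp_pos: [0.4596, 0.0734, 0.1269]
eef_rot: [0.0, 0.991, -0.132, -0.0]
wrist_force: [-0.4, 0.0, 0.2]
gripper_width: 0.244
grasp_force: 0.0
```

Run:
```python
from workcell import arm
import cv2
s=arm.state();print(s["clock"],s["tcp_pos"],s["wrist_force"])
c=arm.camera("side")
cv2.imwrite("pics/side1.png",cv2.resize(c["image"][185:335,230:410,::-1],None,fx=4,fy=4,interpolation=cv2.INTER_CUBIC))
```

```text
3.1 [0.45956394 0.07337694 0.12687233] [-0.42893204  0.03042499  0.17288357]
```

View pics/side1.png

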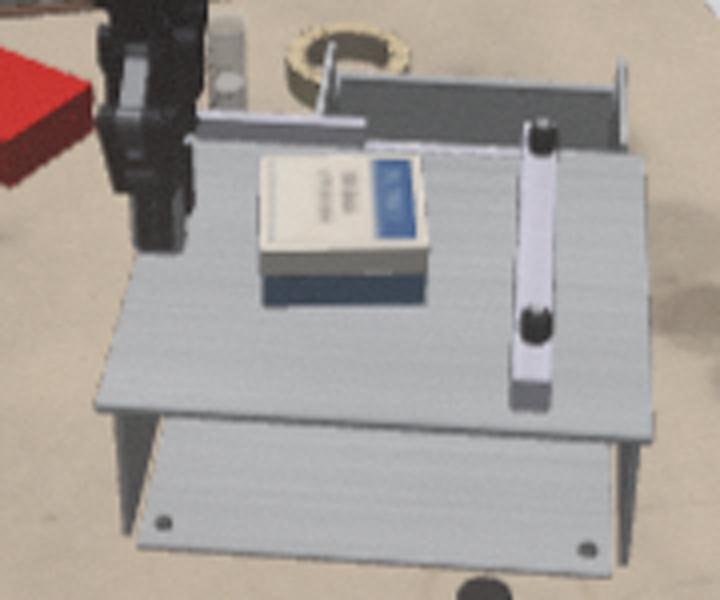

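The fingertips stand just above the deck at about (160,250), roughly 30 mm behind the box's near face at x = 262. Now I'll push along station x.

step_arm(targets=[{"dx": 0.77,"dy": -0.21,"dz": 0,"wx": 0,"wy": 0,"wz": 0,"grip": 25},{"dx": 0.77,"dy": -0.21,"dz": 0,"wx": 0,"wy": 0,"wz": 0,"grip": 25},{"dx": 0.77,"dy": -0.21,"dz": 0,"wx": 0,"wy": 0,"wz": 0,"grip": 25},{"dx": 0.48,"dy": -0.13,"dz": 0,"wx": 0,"wy": 0,"wz": 0,"grip": 25},{"dx": 0.48,"dy": -0.13,"dz": 0,"wx": 0,"wy": 0,"wz": 0,"grip": 25}])

```text
clock: 3.78
tcp_pos: [0.4928, 0.0644, 0.1272]
eef_rot: [-0.0, 0.991, -0.132, -0.0]
wrist_force: [-0.7, 0.6, 0.5]
gripper_width: 0.247
grasp_force: 0.3
```

step_arm(targets=[{"dx": 0.48,"dy": -0.13,"dz": 0,"wx": 0,"wy": 0,"wz": 0,"grip": 25},{"dx": 0.48,"dy": -0.13,"dz": 0,"wx": 0,"wy": 0,"wz": 0,"grip": 25},{"dx": 0.48,"dy": -0.13,"dz": 0,"wx": 0,"wy": 0,"wz": 0,"grip": 25},{"dx": 0.48,"dy": -0.13,"dz": 0,"wx": 0,"wy": 0,"wz": 0,"grip": 25},{"dx": 0.29,"dy": -0.08,"dz": 0,"wx": 0,"wy": 0,"wz": 0,"grip": 25}])

```text
clock: 4.4
tcp_pos: [0.515, 0.0584, 0.1273]
eef_rot: [0.0, 0.991, -0.132, -0.0]
wrist_force: [-0.3, -0.7, 0.8]
gripper_width: 0.251
grasp_force: 0.3
```

Run:
```python
from workcell import arm
import cv2
s=arm.state();print(s["clock"],s["tcp_pos"],s["wrist_force"])
c=arm.camera("side")
cv2.imwrite("pics/side2.png",cv2.resize(c["image"][185:335,230:410,::-1],None,fx=4,fy=4,interpolation=cv2.INTER_CUBIC))
```

```text
4.4 [0.51495104 0.05835824 0.12727291] [-0.34257161 -0.65371804  0.82333316]
```

View pics/side2.png

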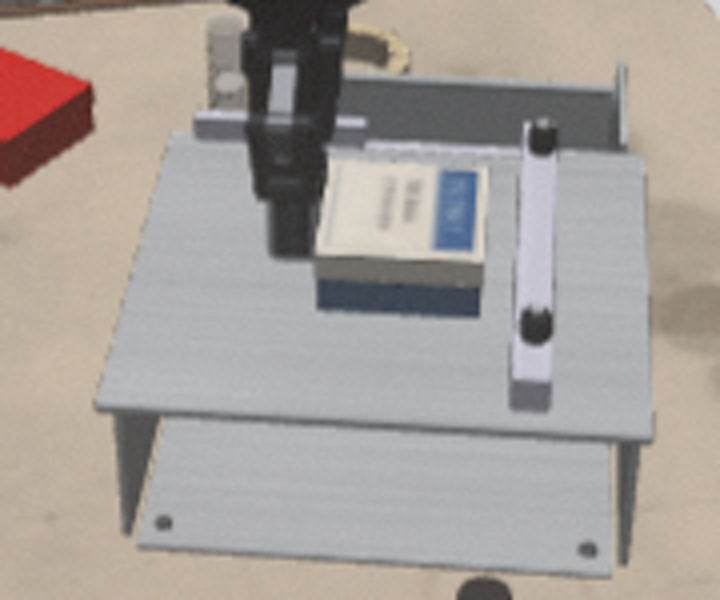

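The fingers are against the near face and the box is square, with its far face at x≈485. The bar is at ≈515, so about 13 mm remains. I'll go on more slowly.

step_arm(targets=[{"dx": 0.19,"dy": -0.05,"dz": 0,"wx": 0,"wy": 0,"wz": 0,"grip": 25},{"dx": 0.19,"dy": -0.05,"dz": 0,"wx": 0,"wy": 0,"wz": 0,"grip": 25},{"dx": 0.19,"dy": -0.05,"dz": 0,"wx": 0,"wy": 0,"wz": 0,"grip": 25},{"dx": 0.19,"dy": -0.05,"dz": 0,"wx": 0,"wy": 0,"wz": 0,"grip": 25}])

```text
clock: 4.95
tcp_pos: [0.5224, 0.0564, 0.1273]
eef_rot: [0.0, 0.991, -0.132, -0.0]
wrist_force: [0.2, -0.4, -0.3]
gripper_width: 0.25
grasp_force: 0.2
```

step_arm(targets=[{"dx": 0.1,"dy": -0.03,"dz": 0,"wx": 0,"wy": 0,"wz": 0,"grip": 25},{"dx": 0.1,"dy": -0.03,"dz": 0,"wx": 0,"wy": 0,"wz": 0,"grip": 25}])

```text
clock: 5.2
tcp_pos: [0.5243, 0.0558, 0.1273]
eef_rot: [0.0, 0.991, -0.132, -0.0]
wrist_force: [-0.7, 0.9, 0.3]
gripper_width: 0.25
grasp_force: 0.3
```

step_arm(targets=[{"dx": 0.1,"dy": -0.03,"dz": 0,"wx": 0,"wy": 0,"wz": 0,"grip": 25}])

```text
clock: 5.32
tcp_pos: [0.5253, 0.0555, 0.1273]
eef_rot: [0.0, 0.991, -0.132, -0.0]
wrist_force: [-0.3, -0.1, -0.2]
gripper_width: 0.252
grasp_force: 0.3
```

step_arm(targets=[{"dx": 0.1,"dy": -0.03,"dz": 0,"wx": 0,"wy": 0,"wz": 0,"grip": 25}])

```text
clock: 5.45
tcp_pos: [0.5263, 0.0553, 0.1274]
eef_rot: [0.0, 0.991, -0.132, -0.0]
wrist_force: [-0.5, -0.2, -0.3]
gripper_width: 0.252
grasp_force: 0.3
```

step_arm(targets=[{"dx": 0.1,"dy": -0.03,"dz": 0,"wx": 0,"wy": 0,"wz": 0,"grip": 25}])

```text
clock: 5.58
tcp_pos: [0.5273, 0.0549, 0.1273]
eef_rot: [0.0, 0.991, -0.132, -0.0]
wrist_force: [-0.3, 0.7, 0.4]
gripper_width: 0.25
grasp_force: 0.3
```

step_arm(targets=[{"dx": 0.1,"dy": -0.03,"dz": 0,"wx": 0,"wy": 0,"wz": 0,"grip": 25}])

```text
clock: 5.7
tcp_pos: [0.5282, 0.0548, 0.1273]
eef_rot: [-0.0, 0.991, -0.132, -0.0]
wrist_force: [-3.0, 0.9, 1.9]
gripper_width: 0.252
grasp_force: 1.3
```

step_arm(targets=[{"dx": 0.04,"dy": -0.01,"dz": 0,"wx": 0,"wy": 0,"wz": 0,"grip": 25}])

```text
clock: 5.82
tcp_pos: [0.5282, 0.0548, 0.1273]
eef_rot: [-0.0, 0.991, -0.132, -0.001]
wrist_force: [-3.7, 0.6, 2.7]
gripper_width: 0.245
grasp_force: 1.7
```

The bar is found: contact at about 3–4 N, with the box square against it (bar face at station x ≈ 43 mm). Next I'll back off, rise, turn 90° and go to the right side.

step_arm(targets=[{"dx": -0.29,"dy": 0.08,"dz": 0,"wx": 0,"wy": 0,"wz": 0,"grip": 25},{"dx": -1.1,"dy": 0.29,"dz": 0,"wx": 0,"wy": 0,"wz": 0,"grip": 25},{"dx": -1.1,"dy": 0.29,"dz": 1,"wx": 0,"wy": 0,"wz": 0,"grip": 25},{"dx": 0,"dy": 0,"dz": 3.5,"wx": 0,"wy": 0,"wz": 0,"grip": 25},{"dx": 0,"dy": 0,"dz": 3.5,"wx": 0,"wy": 0,"wz": 0,"grip": 25}])

```text
clock: 6.45
tcp_pos: [0.5029, 0.0614, 0.2088]
eef_rot: [0.0, 0.991, -0.132, 0.0]
wrist_force: [0.6, -0.6, 0.7]
gripper_width: 0.252
grasp_force: 0.0
```

step_arm(targets=[{"dx": 0.5,"dy": -0.9,"dz": 0,"wx": 0,"wy": 0,"wz": 9,"grip": 25},{"dx": 0.5,"dy": -0.9,"dz": 0,"wx": 0,"wy": 0,"wz": 9,"grip": 25},{"dx": 0.5,"dy": -0.9,"dz": 0,"wx": 0,"wy": 0,"wz": 9,"grip": 25},{"dx": 0.5,"dy": -0.9,"dz": 0,"wx": 0,"wy": 0,"wz": 9,"grip": 25},{"dx": 0.5,"dy": -0.9,"dz": 0,"wx": 0,"wy": 0,"wz": 9,"grip": 25}])

```text
clock: 7.08
tcp_pos: [0.5285, 0.0161, 0.2083]
eef_rot: [0.0, 0.966, 0.26, 0.001]
wrist_force: [0.3, -0.7, -0.0]
gripper_width: 0.248
grasp_force: 0.0
```

step_arm(targets=[{"dx": 0.5,"dy": -0.9,"dz": 0,"wx": 0,"wy": 0,"wz": 9,"grip": 25},{"dx": 0.5,"dy": -0.8,"dz": 0,"wx": 0,"wy": 0,"wz": 9,"grip": 25},{"dx": 0.5,"dy": -0.8,"dz": 0,"wx": 0,"wy": 0,"wz": 9,"grip": 25},{"dx": 0.5,"dy": -0.7,"dz": 0,"wx": 0,"wy": 0,"wz": 9,"grip": 25},{"dx": 0.2,"dy": -0.6,"dz": 0,"wx": 0,"wy": 0,"wz": 9,"grip": 25}])

```text
clock: 7.7
tcp_pos: [0.5506, -0.0218, 0.2083]
eef_rot: [0.001, 0.793, 0.61, 0.0]
wrist_force: [-0.2, 0.6, 0.2]
gripper_width: 0.249
grasp_force: 0.0
```

Run:
```python
from workcell import arm
from h import *
import cv2
O,R,yaw=pickle.load(open("st.pkl","rb"))
c=arm.camera("top");s=arm.state();print(s["clock"],s["tcp_pos"],s["eef_rot"],(s["tcp_pos"][:2]-O)@R)
cv2.imwrite("pics/top1.png",cv2.resize(c["image"][145:305,200:390,::-1],None,fx=3.5,fy=3.5,interpolation=cv2.INTER_CUBIC))
```

```text
7.75 [ 0.5506907  -0.02253296  0.20821989] [8.06433169e-04 7.91880972e-01 6.10674886e-01 2.42982754e-04] [ 0.00631708 -0.07505845]
```

View pics/top1.png

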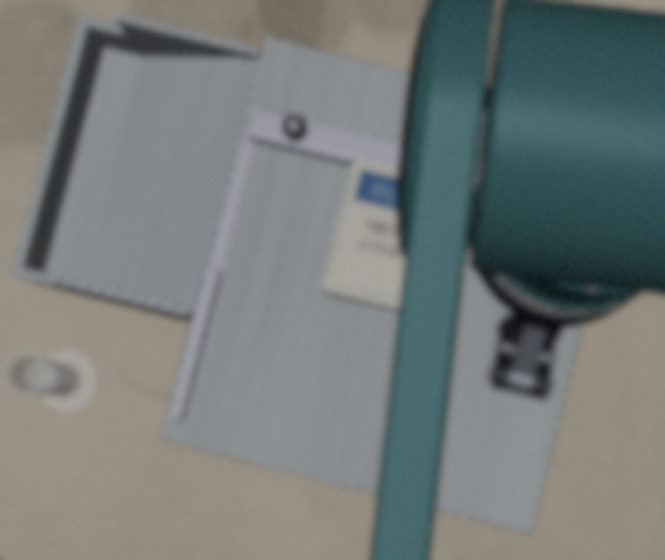

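The box's left edge runs (355,160)-(323,290), parallel to the lip, and its near edge is parallel to the bar, so it is square at the bar. The gripper is on its right. I'll descend, then push along station +y.

step_arm(targets=[{"dx": 0.07,"dy": 0,"dz": -2.5,"wx": 0,"wy": 0,"wz": -0.4,"grip": 25},{"dx": 0,"dy": 0,"dz": -2.5,"wx": 0,"wy": 0,"wz": 0,"grip": 25},{"dx": 0,"dy": 0,"dz": -1.5,"wx": 0,"wy": 0,"wz": 0,"grip": 25},{"dx": 0,"dy": 0,"dz": -1,"wx": 0,"wy": 0,"wz": 0,"grip": 25},{"dx": 0,"dy": 0,"dz": -0.6,"wx": 0,"wy": 0,"wz": 0,"grip": 25}])

```text
clock: 8.38
tcp_pos: [0.5516, -0.0217, 0.1265]
eef_rot: [0.0, 0.796, 0.605, 0.0]
wrist_force: [0.6, -0.7, 0.1]
gripper_width: 0.248
grasp_force: 0.0
```

step_arm(targets=[{"dx": 0.13,"dy": 0.48,"dz": 0,"wx": 0,"wy": 0,"wz": 0,"grip": 25},{"dx": 0.13,"dy": 0.48,"dz": 0,"wx": 0,"wy": 0,"wz": 0,"grip": 25},{"dx": 0.1,"dy": 0.38,"dz": 0,"wx": 0,"wy": 0,"wz": 0,"grip": 25},{"dx": 0.1,"dy": 0.38,"dz": 0,"wx": 0,"wy": 0,"wz": 0,"grip": 25},{"dx": 0.1,"dy": 0.38,"dz": 0,"wx": 0,"wy": 0,"wz": 0,"grip": 25}])

```text
clock: 9.0
tcp_pos: [0.5572, -0.0006, 0.1265]
eef_rot: [0.0, 0.796, 0.605, 0.0]
wrist_force: [-0.2, -1.0, 0.0]
gripper_width: 0.25
grasp_force: 0.4
```

step_arm(targets=[{"dx": 0.1,"dy": 0.38,"dz": 0,"wx": 0,"wy": 0,"wz": 0,"grip": 25},{"dx": 0.1,"dy": 0.38,"dz": 0,"wx": 0,"wy": 0,"wz": 0,"grip": 25},{"dx": 0.1,"dy": 0.38,"dz": 0,"wx": 0,"wy": 0,"wz": 0,"grip": 25},{"dx": 0.1,"dy": 0.38,"dz": 0,"wx": 0,"wy": 0,"wz": 0,"grip": 25}])

```text
clock: 9.5
tcp_pos: [0.5612, 0.0146, 0.1263]
eef_rot: [0.0, 0.796, 0.605, 0.0]
wrist_force: [-0.9, -0.9, -0.1]
gripper_width: 0.249
grasp_force: 0.4
```

Run:
```python
from workcell import arm
from h import *
import cv2
O,R,yaw=pickle.load(open("st.pkl","rb"))
c=arm.camera("side");s=arm.state();print(s["clock"],s["tcp_pos"],s["eef_rot"],(s["tcp_pos"][:2]-O)@R)
cv2.imwrite("pics/side3.png",cv2.resize(c["image"][185:335,230:410,::-1],None,fx=4,fy=4,interpolation=cv2.INTER_CUBIC))
```

```text
9.55 [0.56126381 0.01507433 0.12634842] [-1.17425051e-04  7.96273286e-01  6.04936995e-01  2.70297225e-04] [ 0.0067146  -0.03599517]
```

View pics/side3.png

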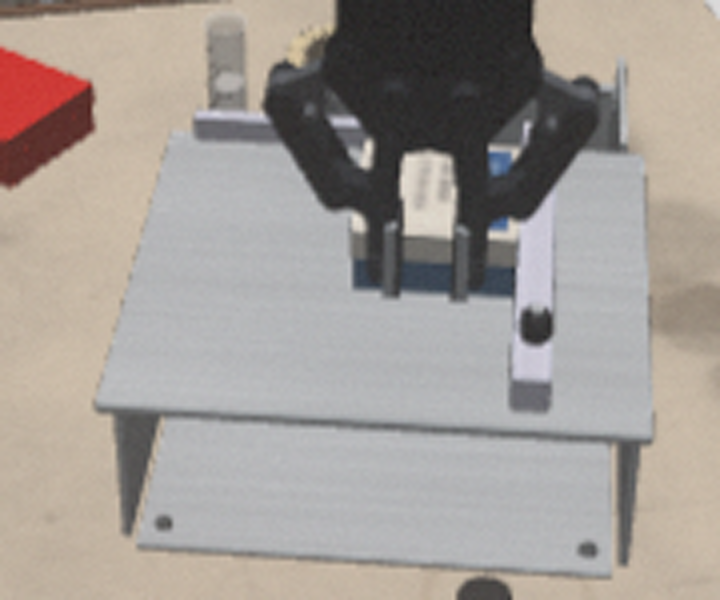

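The fingers are on the right face and the box is flat along the bar. I'll push on, slowing at the lip's end.

step_arm(targets=[{"dx": 0.1,"dy": 0.38,"dz": 0,"wx": 0,"wy": 0,"wz": 0,"grip": 25},{"dx": 0.11,"dy": 0.38,"dz": 0,"wx": 0,"wy": 0,"wz": 0,"grip": 25},{"dx": 0.1,"dy": 0.38,"dz": 0,"wx": 0,"wy": 0,"wz": 0,"grip": 25},{"dx": 0.11,"dy": 0.38,"dz": 0,"wx": 0,"wy": 0,"wz": 0,"grip": 25},{"dx": 0.1,"dy": 0.38,"dz": 0,"wx": 0,"wy": 0,"wz": 0,"grip": 25}])

```text
clock: 10.18
tcp_pos: [0.5663, 0.0337, 0.1263]
eef_rot: [0.0, 0.796, 0.605, 0.0]
wrist_force: [0.2, -0.8, 0.5]
gripper_width: 0.246
grasp_force: 0.3
```

step_arm(targets=[{"dx": 0.11,"dy": 0.38,"dz": 0,"wx": 0,"wy": 0,"wz": 0,"grip": 25},{"dx": 0.1,"dy": 0.38,"dz": 0,"wx": 0,"wy": 0,"wz": 0,"grip": 25},{"dx": 0.05,"dy": 0.19,"dz": 0,"wx": 0,"wy": 0,"wz": 0,"grip": 25},{"dx": 0.05,"dy": 0.19,"dz": 0,"wx": 0,"wy": 0,"wz": 0,"grip": 25}])

```text
clock: 10.68
tcp_pos: [0.5694, 0.0449, 0.1263]
eef_rot: [0.0, 0.796, 0.605, -0.0]
wrist_force: [-0.3, 0.2, -0.0]
gripper_width: 0.252
grasp_force: 0.2
```

step_arm(targets=[{"dx": 0.04,"dy": 0.15,"dz": 0,"wx": 0,"wy": 0,"wz": 0,"grip": 25},{"dx": 0.04,"dy": 0.15,"dz": 0,"wx": 0,"wy": 0,"wz": 0,"grip": 25}])

```text
clock: 10.92
tcp_pos: [0.5702, 0.0478, 0.1263]
eef_rot: [0.0, 0.796, 0.605, -0.0]
wrist_force: [0.2, -0.2, -0.3]
gripper_width: 0.253
grasp_force: 0.2
```

step_arm(targets=[{"dx": 0.03,"dy": 0.1,"dz": 0,"wx": 0,"wy": 0,"wz": 0,"grip": 25},{"dx": 0.03,"dy": 0.1,"dz": 0,"wx": 0,"wy": 0,"wz": 0,"grip": 25}])

```text
clock: 11.18
tcp_pos: [0.5708, 0.0498, 0.1263]
eef_rot: [0.0, 0.796, 0.605, 0.0]
wrist_force: [-0.0, -0.5, -0.5]
gripper_width: 0.252
grasp_force: 0.2
```

step_arm(targets=[{"dx": 0.03,"dy": 0.1,"dz": 0,"wx": 0,"wy": 0,"wz": 0,"grip": 25},{"dx": 0.03,"dy": 0.1,"dz": 0,"wx": 0,"wy": 0,"wz": 0,"grip": 25}])

```text
clock: 11.42
tcp_pos: [0.5714, 0.0518, 0.1263]
eef_rot: [0.0, 0.796, 0.605, 0.0]
wrist_force: [-0.4, 0.1, -0.9]
gripper_width: 0.253
grasp_force: 0.2
```

step_arm(targets=[{"dx": 0.03,"dy": 0.1,"dz": 0,"wx": 0,"wy": 0,"wz": 0,"grip": 25},{"dx": 0.03,"dy": 0.1,"dz": 0,"wx": 0,"wy": 0,"wz": 0,"grip": 25}])

```text
clock: 11.68
tcp_pos: [0.572, 0.0538, 0.1263]
eef_rot: [0.0, 0.796, 0.605, 0.0]
wrist_force: [-0.1, 0.1, -0.3]
gripper_width: 0.249
grasp_force: 0.2
```

step_arm(targets=[{"dx": 0.03,"dy": 0.1,"dz": 0,"wx": 0,"wy": 0,"wz": 0,"grip": 25},{"dx": 0.03,"dy": 0.1,"dz": 0,"wx": 0,"wy": 0,"wz": 0,"grip": 25}])

```text
clock: 11.92
tcp_pos: [0.5726, 0.0558, 0.1263]
eef_rot: [0.0, 0.796, 0.605, 0.0]
wrist_force: [-0.0, -0.3, -0.7]
gripper_width: 0.251
grasp_force: 0.2
```

step_arm(targets=[{"dx": 0.03,"dy": 0.1,"dz": 0,"wx": 0,"wy": 0,"wz": 0,"grip": 25},{"dx": 0.03,"dy": 0.1,"dz": 0,"wx": 0,"wy": 0,"wz": 0,"grip": 25},{"dx": 0.03,"dy": 0.1,"dz": 0,"wx": 0,"wy": 0,"wz": 0,"grip": 25}])

```text
clock: 12.3
tcp_pos: [0.5735, 0.0588, 0.1264]
eef_rot: [0.0, 0.796, 0.605, 0.0]
wrist_force: [0.7, -0.6, 0.5]
gripper_width: 0.25
grasp_force: 0.2
```

Run:
```python
from workcell import arm
from h import *
import cv2
O,R,yaw=pickle.load(open("st.pkl","rb"))
c=arm.camera("top");s=arm.state();print(s["clock"],s["wrist_force"],(s["tcp_pos"][:2]-O)@R)
cv2.imwrite("pics/top2.png",cv2.resize(c["image"][145:285,200:330,::-1],None,fx=4,fy=4,interpolation=cv2.INTER_CUBIC))
```

```text
12.35 [ 0.49400724 -0.37300867 -0.08939107] [0.00710908 0.00957091]
```

View pics/top2.png

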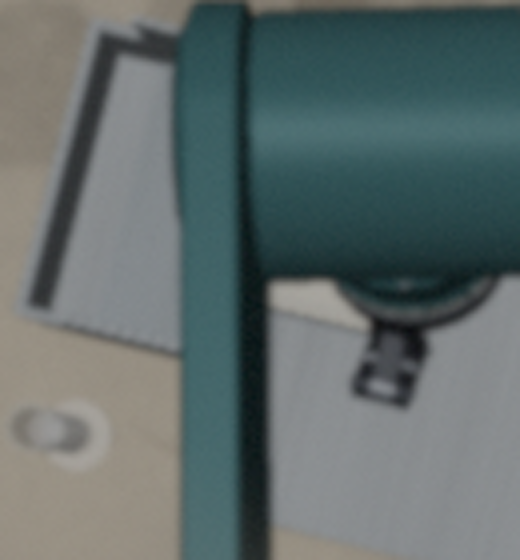

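The arm hides the lip's end, but the visible near edge of the box, (275,312)-(360,330), is still parallel to the bar. By the numbers the leading face is past y = 80 with no resistance. I'll continue.

step_arm(targets=[{"dx": 0.05,"dy": 0.19,"dz": 0,"wx": 0,"wy": 0,"wz": 0,"grip": 25},{"dx": 0.05,"dy": 0.19,"dz": 0,"wx": 0,"wy": 0,"wz": 0,"grip": 25},{"dx": 0.05,"dy": 0.19,"dz": 0,"wx": 0,"wy": 0,"wz": 0,"grip": 25}])

```text
clock: 12.72
tcp_pos: [0.575, 0.0646, 0.1263]
eef_rot: [0.0, 0.796, 0.605, 0.0]
wrist_force: [-0.5, -0.3, -0.4]
gripper_width: 0.251
grasp_force: 0.2
```

step_arm(targets=[{"dx": 0.05,"dy": 0.19,"dz": 0,"wx": 0,"wy": 0,"wz": 0,"grip": 25},{"dx": 0.05,"dy": 0.19,"dz": 0,"wx": 0,"wy": 0,"wz": 0,"grip": 25},{"dx": 0.05,"dy": 0.19,"dz": 0,"wx": 0,"wy": 0,"wz": 0,"grip": 25},{"dx": 0.05,"dy": 0.19,"dz": 0,"wx": 0,"wy": 0,"wz": 0,"grip": 25}])

```text
clock: 13.22
tcp_pos: [0.577, 0.0722, 0.1264]
eef_rot: [0.0, 0.796, 0.605, 0.0]
wrist_force: [-0.2, -0.6, 0.4]
gripper_width: 0.251
grasp_force: 0.2
```

step_arm(targets=[{"dx": 0.08,"dy": 0.29,"dz": 0,"wx": 0,"wy": 0,"wz": 0,"grip": 25},{"dx": 0.08,"dy": 0.29,"dz": 0,"wx": 0,"wy": 0,"wz": 0,"grip": 25},{"dx": 0.08,"dy": 0.29,"dz": 0,"wx": 0,"wy": 0,"wz": 0,"grip": 25},{"dx": 0.08,"dy": 0.29,"dz": 0,"wx": 0,"wy": 0,"wz": 0,"grip": 25}])

```text
clock: 13.72
tcp_pos: [0.5803, 0.0839, 0.1264]
eef_rot: [0.0, 0.796, 0.605, 0.0]
wrist_force: [-0.7, -0.7, 0.7]
gripper_width: 0.251
grasp_force: 0.3
```

step_arm(targets=[{"dx": 0.08,"dy": 0.29,"dz": 0,"wx": 0,"wy": 0,"wz": 0,"grip": 25},{"dx": 0.08,"dy": 0.29,"dz": 0,"wx": 0,"wy": 0,"wz": 0,"grip": 25},{"dx": 0.08,"dy": 0.29,"dz": 0,"wx": 0,"wy": 0,"wz": 0,"grip": 25}])

```text
clock: 14.1
tcp_pos: [0.5827, 0.0925, 0.1264]
eef_rot: [0.0, 0.796, 0.605, 0.0]
wrist_force: [-0.2, -0.2, 0.2]
gripper_width: 0.252
grasp_force: 0.3
```

step_arm(targets=[{"dx": 0.08,"dy": 0.29,"dz": 0,"wx": 0,"wy": 0,"wz": 0,"grip": 25},{"dx": 0.08,"dy": 0.29,"dz": 0,"wx": 0,"wy": 0,"wz": 0,"grip": 25},{"dx": 0,"dy": 0,"dz": 0,"wx": 0,"wy": 0,"wz": 0,"grip": 25}])

```text
clock: 14.48
tcp_pos: [0.5842, 0.0986, 0.1263]
eef_rot: [-0.0, 0.796, 0.605, 0.0]
wrist_force: [0.1, -0.2, -0.0]
gripper_width: 0.251
grasp_force: 0.0
```

Run:
```python
from workcell import arm
from h import *
import cv2
O,R,yaw=pickle.load(open("st.pkl","rb"))
s=arm.state();print(s["clock"],s["wrist_force"],s["grasp_force"],(s["tcp_pos"][:2]-O)@R)
c=arm.camera("top");cv2.imwrite("pics/top3.png",c["image"][:,:,::-1])
def blue(c):
    h=cv2.cvtColor(c["image"],cv2.COLOR_RGB2HSV);m=cv2.inRange(h,(100,100,60),(118,255,255))
    n,l,st,ce=cv2.connectedComponentsWithStats(m);return [(x.tolist(),y.round().tolist()) for x,y in zip(st[1:],ce[1:]) if x[4]>15 and 190<y[0]<380 and 140<y[1]<340]
print(blue(c),blue(d["top"]))
c=arm.camera("side");print(blue(c),blue(d["side"]));cv2.imwrite("pics/side4.png",c["image"][:,:,::-1])
```

```text
14.475 [ 0.12857137 -0.18241266 -0.00871072] 0.0 [0.00710064 0.05062363]
[] [([294, 218, 31, 10, 157], [310.0, 222.0])]
[([334, 208, 12, 8, 87], [339.0, 211.0]), ([354, 211, 6, 5, 27], [357.0, 213.0])] [([325, 225, 9, 19, 83], [330.0, 235.0])]
```

Contact is lost, so the box has probably tipped off. I'll withdraw and look.

step_arm(targets=[{"dx": -0.5,"dy": -1.9,"dz": 0,"wx": 0,"wy": 0,"wz": 0,"grip": 25},{"dx": -0.5,"dy": -1.9,"dz": 2,"wx": 0,"wy": 0,"wz": 0,"grip": 25},{"dx": -0.8,"dy": -2.5,"dz": 4,"wx": 0,"wy": 0,"wz": 0,"grip": 25},{"dx": -1.5,"dy": -3.5,"dz": 4,"wx": 0,"wy": 0,"wz": 0,"grip": 25},{"dx": -2,"dy": -4.5,"dz": 2,"wx": 0,"wy": 0,"wz": 0,"grip": 25}])

```text
clock: 15.2
tcp_pos: [0.5313, -0.047, 0.2513]
eef_rot: [0.003, 0.796, 0.605, 0.002]
wrist_force: [0.2, -1.1, -0.0]
gripper_width: 0.248
grasp_force: 0.0
```

step_arm(targets=[{"dx": -3,"dy": -5,"dz": 0,"wx": 0,"wy": 0,"wz": 0,"grip": 25},{"dx": -3,"dy": -5,"dz": 0,"wx": 0,"wy": 0,"wz": 0,"grip": 25},{"dx": -3,"dy": -5,"dz": 0,"wx": 0,"wy": 0,"wz": 0,"grip": 25},{"dx": -2,"dy": -5,"dz": 0,"wx": 0,"wy": 0,"wz": 0,"grip": 25},{"dx": 0,"dy": 0,"dz": 0,"wx": 0,"wy": 0,"wz": 0,"grip": 25}])

```text
clock: 15.82
tcp_pos: [0.4188, -0.2488, 0.248]
eef_rot: [0.001, 0.799, 0.602, -0.0]
wrist_force: [0.4, 0.4, -0.4]
gripper_width: 0.253
grasp_force: 0.0
```

Run:
```python
from workcell import arm
import cv2,numpy as np
a=arm.camera("top")["image"][130:330,140:400,::-1];b=arm.camera("side")["image"][170:330,240:420,::-1]
f=lambda i,k:cv2.resize(i,None,fx=k,fy=k,interpolation=cv2.INTER_CUBIC)
a=f(a,1.45);b=f(b,2.3)
o=np.zeros((max(len(a),len(b)),a.shape[1]+b.shape[1],3),np.uint8);o[:len(a),:a.shape[1]]=a;o[:len(b),a.shape[1]:]=b
cv2.imwrite("pics/end.png",o);print(o.shape,arm.state()["clock"])
```

```text
(368, 791, 3) 15.925
```

View pics/end.png

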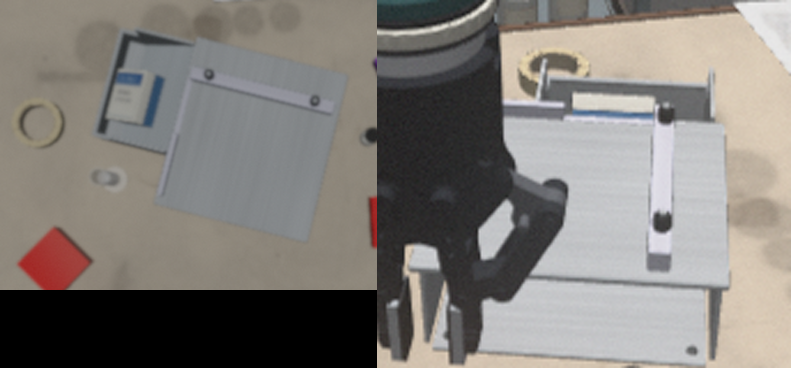

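The box is in the chute with its lid up, in the left panel at about (132,97). The tape and cylinder are unmoved. I'll check its height and that it is at rest.

Run:
```python
from workcell import arm
from h import *
O,R,yaw=pickle.load(open("st.pkl","rb"))
X=tri([(229.7,196.2)],[(342,215)])[0];print("lid centre st",(X[:2]-O)@R,X[2])
a=[arm.camera("top")["image"].astype(int) for _ in range(6)]
print("motion",np.abs(a[0]-a[-1])[140:250,195:290].mean())
for n,(x,y) in dict(vial=(396,223),cyl=(214,253),tape=(166,214)).items():
    w=np.s_[y-22:y+22,x-22:x+22];print(n,np.abs(a[-1]-d["top"]["image"].astype(int))[w].mean())
```

```text
lid centre st [0.00965987 0.16091223] 0.05734518423473248
motion 0.8313556618819776
vial 4.537878787878788
cyl 4.697314049586777
tape 4.484676308539945
```

```bash
python3 -c "
from workcell import arm
print(arm.sign_off())"
```

```text
the job is handed in; nothing more can be done
None
```

The filter box went through the opening and off the ledge, and it now rests at the chute's foot with its lid uppermost; the job is handed in (the sign-off gave no verdict), and the vial, cylinder and tape look unmoved in the last picture.

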